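Fetch the stapler from the basket and staple the report

ROBOT

A 7-joint arm with a two-finger parallel gripper is mounted at the origin on the work surface. World frame = base frame: x ahead of the robot, y to its left, z up, the work surface at z = 0. Lengths are in mm, angles in rad, forces in N, time in s.
With the tool pointing down it reaches from about 350 to 900 mm from the base axis. Payload 19.9 kg.
Tool frame: the origin (TCP) lies between the finger pads, 19 mm behind the fingertips; this is the grasp point; z points along the fingers, y is the line along which they close (so a half turn about z gives the same grasp; the last joint's range is limited). The gripper opens to 94 mm and grips with 3 to 60 N. Pads are 16 mm wide; open, the fingers measure 119 mm over their backs; the gripper's body (75 mm by 177 mm) begins 78 mm behind the grasp point.
Start: joints at [-1.276, 0.417, -0.01, 1.614, 0.005, 1.111, -0.053], TCP at [205.942, 590.075, 224.225] pointing down, gripper open.
Joint ranges: [-2.81, 2.81], [-0.39, 2.02], [-1.27, 1.25], [0.06, 2.57], [-1.19, 4.33], [0.19, 2], [-2.82, 2.82]. Speed limits (rad/s): [1.89, 1.89, 2.39, 2.39, 3.01, 3.01, 3.01].

INTERFACE

Orientations are given as a rotation vector (axis times angle).
In Python, from bench import manip gives the robot as it stands. The module is installed in compiled form; this text tells all that it offers.
- The arm moves only by the shell command python3 -m inch 'ROWS' [FORCE]. ROWS is JSON, a list of rows, each a list of 7 numbers: the turn, a rotation vector about the tool's x, y, z in units of 5 degrees (1.0 is 5 degrees), then the shift along the tool's x, y, z in units of 40 mm (1.0 is 40 mm), then the opening, from -1 (shut) to 1 (fully open), so that 0 is half open. In form: [[ax, ay, az, dx, dy, dz, grip], ...]. A call has 1 to 5 rows; each row is the pose to reach, as a shift and turn from the pose commanded when the call began, along the tool's axes at that moment; what a row does not reach only later rows make up. A row lasts 1/12 s, in which the tool goes at most 41.7 mm and 7.16 degrees, less where a joint would pass 70% of its speed; a pose out of reach is approached as far as the arm can. A call with a gripper value outside its range is refused whole. The fingers move at their own pace and stop on an object; FORCE is the grip in N (left out, the last holds). Time passes only in rows, so rows that repeat a pose let the fingers close. It gives the time, the measured TCP pose, the force, the opening and the grip force at its end, in the units of the state.
- manip.read_state(): the state, without advancing time (a new reading comes with each control period).
- manip.capture(name): name is "side" or "top"; returns the picture (480x640x3 uint8, red, green, blue); there is no depth.
- manip.camera_params(name): a dict with "fovy" (degrees; the focal length in pixels is half the picture's height over the tangent of half this angle, whatever the lens; pixels are square), "cx", "cy" (the principal point, pixels), "k1" (the pictures are not rectified: a ray, as slopes to the right and down, at radius r is drawn at 1 + k1 r^2 times it, then the intrinsics apply), "rvec" (rotation vector, rad) and "tvec" (3), from world to camera coordinates, as OpenCV has them. Camera axes: x right, y down, z forward; pixel columns grow to the right and rows downward; lengths in mm; the calibration is good to about 2 mm. A picture is of the moment at which its call begins. camera_params takes no time and is no camera call.
- manip.job_done(): hands the job in; it is judged then, once.
Trained networks look in the newest picture that a camera, given by its name, has taken for a name from the list of things; names that differ only in an ending like _2 or _b are one class to them, and where a whole thing is asked for, a point or a joint stands for the part that bears it (a point fixed in the world has none). Each returns a list of dicts, best first, with "score" (0 to 1); they miss things now and then, are a little off and sometimes report something else, mostly with a low value. They report only what shows in the picture. A call takes as long as a camera call. They do not tell look-alikes from the thing itself.
- manip.recognise(camera, target): "position" ([row, column] in pixels, amid what is visible of it).
- manip.masks_of(camera, target): "mask" (480x640 bool, what is visible of it) and "position" ([row, column] in pixels, amid what is visible of it).
The state is a dict: "time_s": time; "qpos": joint angles; "qvel": joint speeds; "joint_efforts": joint torques, N m; "tool_pos": TCP position; "tcp_rot": TCP orientation; "contact_force": force on the tool from outside, world axes, zero at the start; "ft_torque": the same for the moment, N m; "grip_width": finger opening in mm; "finger_force": force on a finger pad.
Only numpy, scipy, OpenCV 4.12 (cv2) and the standard library are available. Lean on these libraries where they do the work, as an engineer would, in place of code of your own. Each camera call takes 0.05 s, during which the arm holds its last target. There are 200 camera calls.

TASK

Take the full-size desk stapler out of the blue basket, leaving the other things in it, and slide its open jaw along the desk over the overhanging corner of the white report so that the staple will go in about 15 mm from both edges of that corner. Press the stapler's arm firmly down onto the report to staple it, then draw the stapler back clear of the report and leave it standing on the desk with its arm sprung open. Do not shift the report, the mug or the portable drive.

Things in the scene. Friction and masses are not known exactly. Their poses are not given: they have to be found in the camera images.
- basket: Blue plastic desk basket, fixed to the desk, open on top, outside 340 (its x) x 280 (its y) x 72 mm high, walls and floor 4 mm. Origin: centre of its underside. It stands at any yaw, left or right of the robot's forward axis (the report is on the other side).
- stapler: The target: full-size black desk stapler, 150 x 36 mm, 67 mm high at the front, 0.28 kg, standing on its sole in the basket. Origin: centre of its underside; x points to the jaw (front). Base 9 mm thick over the whole length (x -75 to 75 mm). Two hinge cheeks at x -73 to -41 mm rise to 42 mm, 36 mm over both; hinge at x -60, z 32 mm. The arm slopes up from there to the front.
- stapler_grip (a point): Good place to grip the stapler from above across its width (along its y): 20 mm behind its origin, 38 mm up. The 34 mm wide handle cap of the arm runs from x -44 to 75 mm; its sides span z 32 to 52 mm here and 44 to 63 mm at x 50. It can be gripped so anywhere from x -55 (on the cheeks) to 45 mm with the TCP 38 mm above the sole; arm and base then stay together.
- stapler_jaw (a point): Point on the stapler's base where the staple is clinched: 65 mm ahead (+x) of its origin, on its centre line, 9.5 mm above the sole; the nose of the base ends 10 mm further on. The open jaw is free from 10 to 30 mm above the sole here. The arm's head is right above this point, its top 66 mm above the sole when open: press there.
- stapler_arm (a joint): Hinge of the stapler's arm, rad: 0 = sprung fully up, 0.16 = down on the bare base. The spring takes about 2 N above the jaw to start and 4 N at 0.1. Over the report the head meets it at about 0.11 (arm's top then about 52 mm above the desk); press firmly there, 12 to 20 N in all, so that 6 N or more bears on the report.
- report: White A5 report, 210 x 148 x 3 mm, flat on a black hardback notebook, both one loose 0.75 kg piece. Origin: on the desk right below the staple point. The report covers x -15 to 195, y -133 to 15 mm at heights 14 to 17 mm; its overhanging corner is (-15, 15). Notebook: x 25 to 240, y -177 to -25 mm, 14 mm high; so the report overhangs it by 40 mm along its -x and +y edges.
- report_corner (a point): Staple point: on the report's upper face, 17 mm above the desk, 15 mm in from both edges of the overhanging corner, right above the origin of report. The stapler's open jaw goes on from outside this corner, along any direction from straight across the -x edge to straight across the +y edge, sole on the desk or a millimetre or two above it.
- staple_box: Cardboard box of staples in the basket close beside the stapler on its +y (left) side, 36 (its x) x 56 (its y) x 30 mm high, 50 g. Origin: centre of its underside.
- adapter: Black laptop power adapter in the basket, 110 (x) x 46 (y) x 30 mm high, with a 12 mm stub of lead at +x. Origin: centre of its underside.
- mouse: Black computer mouse in the basket, 102 (x) x 56 (y) x 34 mm high. Origin: centre of its underside.
- punch: Two-hole paper punch in the basket, 108 (x) x 50 (y) x 49 mm high, black and steel. Origin: centre of its underside.
- pocket_stapler: Small black pocket stapler in the basket (not the one wanted), 66 (x) x 24 (y) x 35 mm high. Origin: centre of its underside.
- eraser: Whiteboard eraser in the basket, black back and grey felt, 95 (x) x 38 (y) x 28 mm high. Origin: centre of its underside.
- mug: White mug standing loose on the desk near the overhanging corner, radius 39 mm, 80 mm high; its handle sticks out towards its +y, to about 75 mm from the axis. Origin: centre of its underside.
- drive: Black portable drive lying loose on the desk near the overhanging corner, 112 (x) x 68 (y) x 16 mm high. Origin: centre of its underside.
There are look-alikes about, which are no part of the job. Leave any pink look-alike of the punch alone.

How it is judged:
By the outcome, as a careful person would: the job done as asked, in the order asked, and still so for the second after the job is handed in, with the robot touching nothing.
It also fails if it takes over 72 s, if anything falls off the work surface, if the arm or the gripper's body presses on something with over 40 N, if the wrist force passes 120 N, or if a joint passes its speed limit or range.

## Working session

There is one attempt and no reset: what is moved stays moved. The work goes in short steps, Python scripts to look and compute and a shell command to move; the robot and the scene stay as the last step left them, time stands still between calls to the robot, and variables do not carry over. Pictures are saved under pics/ and viewed, at most 10 in all, crops included, and the job is handed in when it is done.

```bash
mkdir -p pics
python3 - <<'E'
from bench import manip
import cv2
for n in("top","side"):
    im=manip.capture(n); cv2.imwrite(f"pics/{n}0.png",im[...,::-1]); print(manip.camera_params(n))
    for t in("basket","stapler","report","staple_box","mug","drive","pocket_stapler","punch"):
        print(n,t,[(round(r["score"],2),[int(v) for v in r["position"]]) for r in manip.recognise(n,t)][:4])
s=manip.read_state();print(s)
E
```

```text
{'fovy': 52.946748411537136, 'cx': 316.6280202232178, 'cy': 239.98611598024, 'k1': -0.060422811399417735, 'rvec': array([ 2.10004377, -2.16433577,  0.15932845]), 'tvec': array([  15.88016726,  559.71127728, 1181.46244299])}
top basket [(0.68, [238, 422])]
top stapler [(0.89, [247, 416]), (0.41, [324, 212])]
top report [(0.82, [202, 202])]
top staple_box [(0.68, [225, 415])]
top mug [(0.55, [264, 159])]
top drive [(0.79, [325, 210])]
top pocket_stapler [(0.66, [204, 439]), (0.41, [284, 420])]
top punch [(0.91, [147, 366]), (0.57, [235, 358]), (0.57, [237, 298])]
{'fovy': 50.04517568768034, 'cx': 317.57490848837523, 'cy': 235.08265018489584, 'k1': -0.029484066305869656, 'rvec': array([ 2.33162819, -0.81238857,  0.26709999]), 'tvec': array([-442.87163156,  315.35038958,  994.78215759])}
side basket [(0.9, [335, 374])]
side stapler [(0.72, [332, 384])]
side report [(0.73, [164, 289])]
side staple_box [(0.8, [315, 406])]
side mug [(0.56, [159, 212])]
side drive [(0.82, [226, 179])]
side pocket_stapler [(0.58, [323, 448])]
side punch [(0.77, [235, 308]), (0.61, [273, 347])]
{'time_s': 0.9, 'qpos': array([-1.27647858,  0.41737367, -0.01034649,  1.61358827,  0.00469394,
        1.11075331, -0.05299559]), 'qvel': array([-8.64179022e-04,  7.03295370e-04,  3.75961724e-04, -3.03827558e-04,
       -1.09525382e-03,  5.48023282e-04,  7.63096326e-05]), 'joint_efforts': array([ 1.80376906e-04, -8.50988173e+01,  6.38919286e-01, -4.26292598e+01,
       -4.86252888e-02,  1.35702061e-02,  5.66528661e-05]), 'tool_pos': array([205.92389018, 590.07106569, 224.24625672]), 'tcp_rot': array([ 5.24952869e-01,  3.09742257e+00, -1.55650871e-04]), 'contact_force': array([-0.04184793, -0.12297566, -0.29583157]), 'ft_torque': array([0.00104364, 0.01106757, 0.01353713]), 'finger_force': 0.0, 'grip_width': 94.04123221590177}
```

View images.

View pics/top0.png

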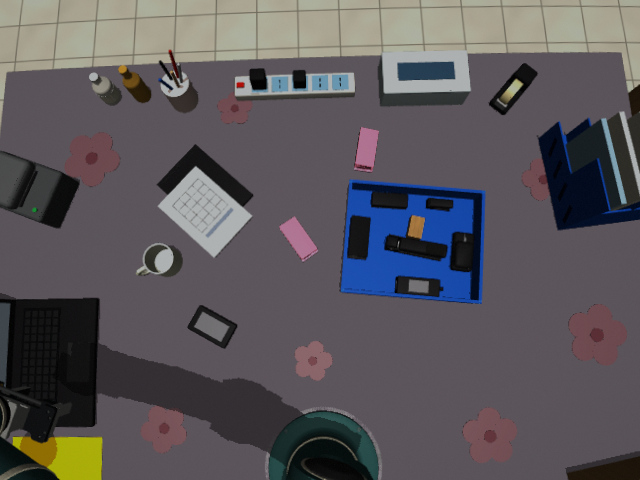

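View pics/side0.png

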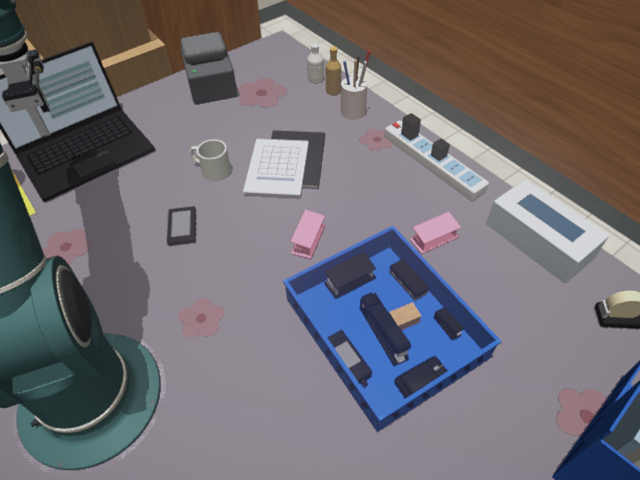

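```bash
cat > h.py <<'E'
from bench import manip
import numpy as np, cv2
from scipy.optimize import minimize
from scipy.spatial.transform import Rotation as R
P={n:manip.camera_params(n) for n in("top","side")}
def proj(n,X):
    p=P[n]; c=R.from_rotvec(p["rvec"]).apply(np.atleast_2d(X))+p["tvec"]
    f=240/np.tan(np.radians(p["fovy"])/2); u=c[:,:2]/c[:,2:]
    u=u*(1+p["k1"]*(u**2).sum(1,keepdims=True)); return u*f+[p["cx"],p["cy"]]
def ray(n,px,z):
    p=P[n]; f=240/np.tan(np.radians(p["fovy"])/2); d=(np.array(px,float)-[p["cx"],p["cy"]])/f; u=d.copy()
    for _ in range(20): u=d/(1+p["k1"]*(u@u))
    r=R.from_rotvec(p["rvec"]); o=r.inv().apply(-np.array(p["tvec"])); v=r.inv().apply([*u,1]); return o+v*(z-o[2])/v[2]
def box(x0,x1,y0,y1,z0,z1): return np.array([[x,y,z] for x in(x0,x1) for y in(y0,y1) for z in(z0,z1)],float)
def prism(pts,w): return np.array([[x,y,z] for x,z in pts for y in(-w,w)],float)
th=np.linspace(0,6.28,24)
M={"stapler":[box(-75,75,-18,18,0,9),box(-73,-41,-18,18,0,42),prism([(-44,28),(-44,46),(75,50),(75,67)],17)],
"report":[box(-15,195,-133,15,14,17)],"drive":[box(-56,56,-34,34,0,16)],
"staple_box":[box(-18,18,-28,28,0,30)],
"mug":[np.array([[39*np.cos(t),39*np.sin(t),z] for t in th for z in(0,80)]),box(-5,5,0,75,20,62)],
"punch":[box(-54,54,-25,25,0,49)]}
def place(X,q,z): c,s=np.cos(q[2]),np.sin(q[2]); return X@np.array([[c,s,0],[-s,c,0],[0,0,1]])+[q[0],q[1],z]
S=4
def sil(n,t,q,z):
    m=np.zeros((480*S,640*S),np.uint8)
    for X in M[t]: cv2.fillConvexPoly(m,cv2.convexHull(((proj(n,place(X,q,z))+.5)*S).astype(np.float32)).astype(np.int32),1)
    return m
def mask(n,t,near=None):
    r=[x for x in manip.masks_of(n,t)]
    if near is not None: r=[x for x in r if np.hypot(*(np.array(x["position"])-near))<30]
    return r[0]["mask"] if r else None
def fit(t,masks,z,q0s):
    mm={n:cv2.resize(m.astype(np.uint8),None,fx=S,fy=S,interpolation=cv2.INTER_NEAREST) for n,m in masks.items() if m is not None}
    def cost(q): 
        c=0
        for n,m in mm.items():
            s=sil(n,t,q,z); c+=1-(s&m).sum()/max((s|m).sum(),1)
        return c/len(mm)
    b=[minimize(cost,q0,method="Nelder-Mead",options=dict(initial_simplex=np.array(q0)+np.array([[0,0,0],[15,0,0],[0,15,0],[0,0,.3]]),maxiter=90,xatol=.05,fatol=1e-4)) for q0 in q0s]
    b.sort(key=lambda r:r.fun); return [(round(r.fun,3),r.x.round(3)) for r in b]
E
cat > m1.py <<'E'
from h import *
top=manip.capture("top"); side=manip.capture("side")
for t,z,pt in(("stapler",4,(247,416)),("report",0,(202,202)),("drive",0,(325,210)),("mug",0,(264,159)),("staple_box",4,(225,415))):
    ms={"top":mask("top",t,pt),"side":mask("side",t)}
    c=ray("top",pt[::-1],20)
    for off in ([0] if t!="report" else [1]):
        q=[]
        for a in np.arange(8)*np.pi/4:
            o=np.array([90,-59]) if t=="report" else np.zeros(2)
            q.append([c[0]-np.cos(a)*o[0]+np.sin(a)*o[1],c[1]-np.sin(a)*o[0]-np.cos(a)*o[1],a])
        print(t,[k for k in ms if ms[k] is not None],*fit(t,ms,z,q)[:4])
for px in((298,237),(216,257)): print(px,ray("top",px,15).round())
a=cv2.resize(top[170:310,335:490],None,fx=5,fy=4.2,interpolation=cv2.INTER_CUBIC); a=cv2.resize(a,(400,360))
b=cv2.resize(side[280:380,330:440],(400,360),interpolation=cv2.INTER_CUBIC)
o=np.clip(np.hstack([a,b])*2.5,0,255).astype(np.uint8); cv2.imwrite("pics/crop1.png",o[...,::-1])
E
time python3 m1.py
```

```text
stapler ['top'] (np.float64(0.061), array([ 536.969, -252.541,    4.472])) (np.float64(0.062), array([ 536.596, -253.08 ,    4.469])) (np.float64(0.064), array([ 537.049, -252.758,    4.464])) (np.float64(0.064), array([ 537.346, -252.047,    4.469]))
report ['top', 'side'] (np.float64(0.649), array([782.254, 293.255,   3.747])) (np.float64(0.649), array([567.74 , 290.244,   0.595])) (np.float64(0.651), array([584.659, 300.165,   0.609])) (np.float64(0.652), array([588.913, 241.53 ,   1.096]))
drive ['top', 'side'] (np.float64(0.086), array([350.216, 273.656,   1.042])) (np.float64(0.086), array([350.216, 273.656,   4.184])) (np.float64(0.087), array([350.539, 274.302,   1.043])) (np.float64(0.087), array([350.539, 274.302,   4.184]))
mug ['top', 'side'] (np.float64(0.058), array([5.21161e+02, 3.94316e+02, 4.43000e-01])) (np.float64(0.058), array([5.21399e+02, 3.94251e+02, 4.55000e-01])) (np.float64(0.124), array([521.27 , 394.997,   5.852])) (np.float64(0.124), array([520.804, 394.992,   5.89 ]))
staple_box ['top'] (np.float64(0.166), array([ 589.895, -258.737,    1.253])) (np.float64(0.166), array([ 589.895, -258.737,    4.394])) (np.float64(0.169), array([ 590.76 , -259.198,    1.297])) (np.float64(0.169), array([ 590.76 , -259.198,    4.438]))
(298, 237) [574.  48.  15.]
(216, 257) [528. 263.  15.]
real	0m51.518s
user	0m36.186s
sys	0m12.202s
```

View pics/crop1.png

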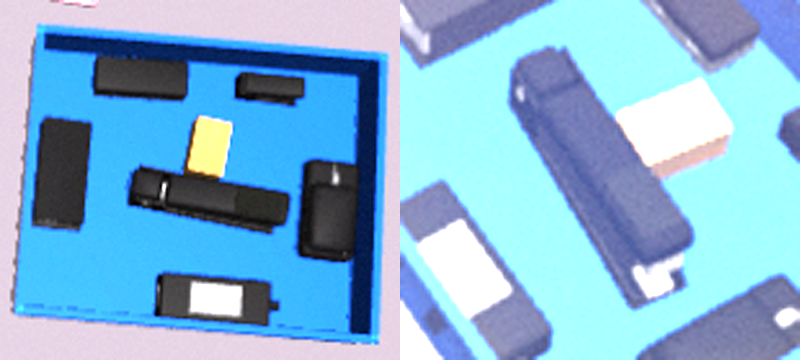

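The crop shows the full-size stapler lying across the middle of the basket. Its hinge is at the left, about (388,242) in the top view. Its steel jaw is at the right, about (445,252), and the orange staple box is beside it at (416,227).

Candidates for the wanted stapler:
- **Full-size stapler:** (416,247). I choose this one by length, hinge and staple box.
- **Pocket stapler:** (439,204), too small.
- **Punch:** about (358,237).
- **Mouse:** (462,252).
- **Adapter:** (418,286).
- **Eraser:** about (389,200).

The report fit failed, so I'll measure the report again.

```bash
cat > m2.py <<'E'
from h import *
manip.capture("top"); manip.capture("side")
ms={n:mask(n,"report") for n in("top","side")}
for n,m in ms.items():
    if m is None: continue
    ys,xs=np.nonzero(m); r=cv2.minAreaRect(np.c_[xs,ys].astype(np.float32)); print(n,m.sum(),r, (cv2.boxPoints(r)).round().tolist())
qs=[[545+a,265+b,.85+c] for a,b,c in((0,0,0),(8,-5,-.15),(-8,5,.1))]
for k in(["top"],["side"],["top","side"]): print(k,fit("report",{n:ms[n] for n in k},0,qs)[:2])
s=mask("side","stapler")
if s is not None: 
  print(fit("stapler",{"side":s},4,[[537,-252,4.47]])); print(fit("stapler",{"side":s,"top":mask("top","stapler",(247,416))},4,[[537,-252,4.47]]))
E
python3 m2.py
```

```text
top 6155 ((204.31756591796875, 200.16195678710938), (91.5035629272461, 73.2602767944336), 43.210086822509766) [[146.0, 196.0], [196.0, 142.0], [263.0, 205.0], [213.0, 258.0]]
side 4337 ((283.6657409667969, 162.35081481933594), (78.41777801513672, 64.43712615966797), 3.012787342071533) [[243.0, 192.0], [246.0, 128.0], [325.0, 132.0], [321.0, 197.0]]
['top'] [(np.float64(0.306), array([553.109, 270.349,   0.814])), (np.float64(0.306), array([552.462, 269.296,   0.826]))]
['side'] [(np.float64(0.302), array([549.682, 269.784,   0.811])), (np.float64(0.303), array([549.959, 270.615,   0.81 ]))]
['top', 'side'] [(np.float64(0.305), array([551.832, 270.776,   0.79 ])), (np.float64(0.306), array([551.688, 268.28 ,   0.826]))]
[(np.float64(0.055), array([ 538.103, -250.206,    4.462]))]
[(np.float64(0.061), array([ 537.657, -250.894,    4.473]))]
```

```bash
cat > m3.py <<'E'
from h import *
im={n:manip.capture(n) for n in("top","side")}
ms={n:mask(n,"report") for n in im}
rep=M["report"][0]
w={}
for n in im:
    b=(im[n].min(2)>95)&(cv2.dilate(ms[n].astype(np.uint8),np.ones((5,5)))>0)
    nl,l,st,_=cv2.connectedComponentsWithStats(b.astype(np.uint8)); k=1+np.argmax(st[1:,4]); c,_=cv2.findContours((l==k).astype(np.uint8),0,2)
    m=np.zeros((480,640),np.uint8); cv2.drawContours(m,[cv2.convexHull(c[0])],-1,1,-1); w[n]=m; print(n,m.sum())
qs=[[550,268,.82],[545,262,.75],[550,265,.9]]
for k in(["top"],["side"],["top","side"]): print("white",k,fit("report",{n:w[n] for n in k},0,qs)[:2])
M["report"]=[rep,box(25,240,-177,-25,0,14)]
for k in(["top"],["side"],["top","side"]): print("both",k,fit("report",{n:ms[n] for n in k},0,qs)[:2])
E
python3 m3.py
```

```text
top 4485
side 5086
white ['top'] [(np.float64(0.035), array([547.597, 270.321,   0.813])), (np.float64(0.035), array([547.627, 270.671,   0.815]))]
white ['side'] [(np.float64(0.395), array([547.754, 257.499,   0.796])), (np.float64(0.397), array([546.209, 269.501,   0.729]))]
white ['top', 'side'] [(np.float64(0.219), array([547.578, 270.302,   0.812])), (np.float64(0.22), array([547.446, 270.654,   0.815]))]
both ['top'] [(np.float64(0.021), array([548.075, 270.198,   0.817])), (np.float64(0.022), array([547.984, 271.213,   0.813]))]
both ['side'] [(np.float64(0.029), array([548.054, 266.888,   0.828])), (np.float64(0.029), array([548.124, 267.152,   0.827]))]
both ['top', 'side'] [(np.float64(0.027), array([548.057, 269.489,   0.817])), (np.float64(0.028), array([548.326, 269.267,   0.818]))]
```

```bash
cat > plan.py <<'E'
import sys; from bench import manip; import numpy as np
from scipy.spatial.transform import Rotation as R
# plan.py x y z yaw_of_tool_x : what remains, in row units
def go(x,y,z,yaw,half=True):
    s=manip.read_state(); r=R.from_rotvec(s["tcp_rot"]); c,w=np.cos(yaw),np.sin(yaw); out=[]
    for k in((1,-1) if half else (1,)):
        t=R.from_matrix(np.array([[k*c,k*w,0],[k*w,-k*c,0],[0,0,-1.]])); out.append(np.degrees((r.inv()*t).as_rotvec())/5)
    print("t",round(s["time_s"],2),"pos",s["tool_pos"].round(1),"q",s["qpos"].round(2),"w",round(s["grip_width"],1),"F",s["contact_force"].round(1))
    d=r.inv().apply(np.array([x,y,z])-s["tool_pos"])/40
    print("shift",d.round(3),"turns",[o.round(2) for o in out])
if __name__=="__main__": go(*map(float,sys.argv[1:5]))
E
python3 plan.py 549.6 -202.6 160 4.47
```

```text
t 2.0 pos [205.9 590.1 224.2] q [-1.28  0.42 -0.01  1.61  0.    1.11 -0.05] w 93.9 F [-0.4 -0.7  0.2]
shift [-14.642 -15.879   1.607] turns [array([ -0.  ,  -0.  , -19.07]), array([-0.  ,  0.  , 16.93])]
```

```bash
A='x'; 
python3 -m inch '[[0,0,0,-3.5,-3.8,0,0.25],[0,0,0,-3.5,-3.8,0,0.25],[0,0,0,-3.5,-3.8,0,0.25],[0,0,0,-3.5,-3.8,0,0.25],[0,0,0,-3.5,-3.8,0,0.25]]' 40
python3 -m inch '[[0,0,0,-3.5,-3.8,0,0.25],[0,0,0,-3.5,-3.8,0,0.25],[0,0,0,-3.5,-3.8,0,0.25],[0,0,0,-3.5,-3.8,0,0.25],[0,0,0,-3.5,-3.8,0,0.25]]'
python3 plan.py 549.6 -202.6 160 4.47
```

```text
time_s: 2.42
tool_pos: [288.6, 398.3, 224.3]
tcp_rot: [0.525, 3.097, 0.0]
contact_force: [0.6, 1.4, 0.4]
grip_width: 63.8
finger_force: 0.0
time_s: 2.83
tool_pos: [370.6, 208.7, 224.6]
tcp_rot: [0.525, 3.097, 0.001]
contact_force: [0.6, 0.9, -0.5]
grip_width: 59.2
finger_force: 0.0
t 2.83 pos [370.6 208.7 224.6] q [-0.81  0.05  0.23  2.09 -0.01  1.01  0.66] w 59.2 F [ 0.6  0.9 -0.5]
shift [-7.616 -8.233  1.61 ] turns [array([ 0.000e+00,  1.000e-02, -1.907e+01]), array([ 1.000e-02, -0.000e+00,  1.693e+01])]
```

```bash
python3 -m inch '[[0,0,0,-3.5,-3.8,0,0.25],[0,0,0,-3.5,-3.8,0,0.25],[0,0,0,-3.5,-3.8,0,0.25],[0,0,0,-3.5,-3.8,0,0.25],[0,0,0,-3.5,-3.8,0,0.25]]'
python3 -m inch '[[0,0,0,-3.5,-3.8,0,0.25],[0,0,0,-3.5,-3.8,0,0.25],[0,0,0,-3.5,-3.8,0,0.25],[0,0,0,-3.5,-3.8,0,0.25],[0,0,0,-3.5,-3.8,0,0.25]]'
python3 -m inch '[[0,0,7,0,0,0,0.25],[0,0,7,0,0,0,0.25],[0,0,7,0,0,0,0.25],[0,0,7,0,0,0,0.25],[0,0,7,0,0,0,0.25]]'
python3 -m inch '[[0,0,7,0,0,0,0.25],[0,0,7,0,0,0,0.25],[0,0,7,0,0,0,0.25],[0,0,7,0,0,0,0.25],[0,0,7,0,0,0,0.25]]'
python3 plan.py 549.6 -202.6 160 4.47
```

```text
time_s: 3.25
tool_pos: [452.7, 18.9, 224.7]
tcp_rot: [0.525, 3.096, 0.001]
contact_force: [2.2, 1.3, -0.5]
grip_width: 58.3
finger_force: 0.0
time_s: 3.67
tool_pos: [534.9, -170.6, 224.4]
tcp_rot: [0.524, 3.097, -0.0]
contact_force: [1.1, 2.1, 1.0]
grip_width: 58.9
finger_force: 0.0
time_s: 4.08
tool_pos: [534.3, -168.6, 224.3]
tcp_rot: [1.441, 2.791, 0.0]
contact_force: [0.2, 0.4, -0.6]
grip_width: 58.6
finger_force: 0.0
time_s: 4.5
tool_pos: [534.4, -168.4, 224.4]
tcp_rot: [2.214, 2.229, 0.0]
contact_force: [0.2, 0.7, -0.9]
grip_width: 59.1
finger_force: 0.0
t 4.5 pos [ 534.4 -168.4  224.4] q [-0.4   0.4   0.83  1.8  -0.33  1.09  0.55] w 59.1 F [ 0.2  0.7 -0.9]
shift [-0.858  0.375  1.609] turns [array([  0.  ,   0.  , -33.14]), array([ 0.  , -0.  ,  2.86])]
```

```bash
python3 -m inch '[[0,0,1.43,-0.4,0.2,0.4,0.25],[0,0,2.86,-0.86,0.375,0.8,0.25],[0,0,2.86,-0.86,0.375,1.6,0.25],[0,0,2.86,-0.86,0.375,1.6,0.25],[0,0,2.86,-0.86,0.375,1.6,0.25]]'
python3 plan.py 549.6 -202.6 42 4.47
python3 - <<'E'
from h import *
im=manip.capture("side"); im2=manip.capture("top")
o=np.hstack([cv2.resize(im[240:420,270:490],(440,360)),cv2.resize(im2[170:310,335:490],(360,360))])
cv2.imwrite("pics/c2.png",np.clip(o*2.,0,255).astype(np.uint8)[...,::-1])
E
```

```text
time_s: 4.92
tool_pos: [549.1, -202.4, 159.8]
tcp_rot: [-2.466, -1.944, 0.003]
contact_force: [0.3, -0.4, 1.0]
grip_width: 58.7
finger_force: 0.0
t 4.92 pos [ 549.1 -202.4  159.8] q [-0.31  0.54  0.82  1.8  -0.46  1.01  0.46] w 58.7 F [ 0.3 -0.4  1. ]
shift [-0.     0.021  2.945] turns [array([-1.000e-02, -5.000e-02, -3.592e+01]), array([-0.03,  0.  ,  0.08])]
```

View pics/c2.png

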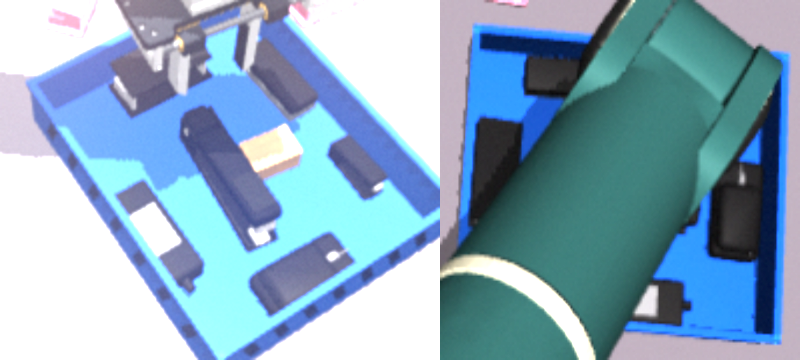

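The side crop shows the open fingers, about (180,70) and (245,45), straddling the hinge end of the stapler from above. The staple box at (270,150) is clear of them. I'll go down now.

```bash
python3 -m inch '[[0,0,0,0,0.02,0.8,0.25],[0,0,0,0,0.02,1.5,0.25],[0,0,0,0,0.02,2.1,0.25],[0,0,0,0,0.02,2.6,0.25],[0,0,0,0,0.02,2.94,0.25]]'
python3 -m inch '[[0,0,0,0,0,0,0.25],[0,0,0,0,0,0,-0.5],[0,0,0,0,0,0,-0.5],[0,0,0,0,0,0,-0.5],[0,0,0,0,0,0,-0.5]]' 40
python3 -m inch '[[0,0,0,0,0,0,-0.5],[0,0,0,0,0,0,-0.5],[0,0,0,0,0,0,-0.5]]' 40
python3 plan.py 549.6 -202.6 42 4.47
```

```text
time_s: 5.43
tool_pos: [551.0, -202.3, 42.6]
tcp_rot: [2.466, 1.946, 0.001]
contact_force: [0.1, 0.6, -0.1]
grip_width: 58.6
finger_force: 0.0
time_s: 5.85
tool_pos: [551.2, -203.0, 43.8]
tcp_rot: [2.467, 1.944, 0.002]
contact_force: [2.3, -0.3, 7.8]
grip_width: 35.6
finger_force: 36.8
time_s: 6.1
tool_pos: [551.3, -202.9, 43.8]
tcp_rot: [2.467, 1.944, 0.002]
contact_force: [-1.6, 1.8, 10.4]
grip_width: 35.8
finger_force: 40.0
t 6.1 pos [ 551.3 -202.9   43.8] q [-0.22  0.69  0.7   1.85 -0.6   0.81  0.56] w 35.8 F [-1.6  1.8 10.4]
shift [-0.001 -0.043  0.046] turns [array([ 1.000e-02,  3.000e-02, -3.593e+01]), array([ 0.02, -0.  ,  0.07])]
```

```bash
python3 -m inch '[[0,0,0,0,0,-0.3,-0.5],[0,0,0,0,0,-0.8,-0.5],[0,0,0,0,0,-1.5,-0.5],[0,0,0,0,0,-2.3,-0.5],[0,0,0,0,0,-3.1,-0.5]]'
python3 -m inch '[[0,0,0,0,0,0,-0.5]]'
python3 plan.py 400 140 165 0.7
```

```text
time_s: 6.52
tool_pos: [550.0, -203.0, 168.7]
tcp_rot: [-2.468, -1.943, 0.001]
contact_force: [0.0, -0.3, -1.3]
grip_width: 35.4
finger_force: 40.0
time_s: 6.6
tool_pos: [552.4, -204.3, 172.9]
tcp_rot: [2.464, 1.94, 0.007]
contact_force: [1.2, -0.6, -2.2]
grip_width: 35.7
finger_force: 40.0
t 6.6 pos [ 552.4 -204.3  172.9] q [-0.32  0.53  0.83  1.78 -0.45  1.03  0.45] w 35.7 F [ 1.2 -0.6 -2.2]
shift [ 7.471 -5.725  0.159] turns [array([ 0.08, -0.03,  7.26]), array([  0.04,   0.1 , -28.74])]
```

```bash
python3 -m inch '[[0,0,0,0.5,-0.4,0,-0.5],[0,0,0,1.2,-0.9,0,-0.5],[0,0,0,2,-1.5,0,-0.5],[0,0,0,2.8,-2.1,0,-0.5],[0,0,0,3.6,-2.7,0,-0.5]]'
python3 -m inch '[[0,0,0,0.8,-0.6,0,-0.5],[0,0,0,1.6,-1.2,0,-0.5],[0,0,0,2.4,-1.8,0,-0.5],[0,0,0,3.2,-2.5,0,-0.5],[0,0,0,3.8,-3,0,-0.5]]'
python3 -m inch '[[0,0,-0.5,0,0,0,-0.5],[0,0,-1.5,0,0,0,-0.5],[0,0,-2.8,0,0,0,-0.5],[0,0,-4.1,0,0,0,-0.5],[0,0,-5.4,0,0,0,-0.5]]'
python3 -m inch '[[0,0,-1.3,0,0,0,-0.5],[0,0,-2.6,0,0,0,-0.5],[0,0,-3.9,0,0,0,-0.5],[0,0,-5.2,0,0,0,-0.5],[0,0,-6.5,0,0,0,-0.5]]'
python3 plan.py 400 140 165 0.7
```

```text
time_s: 7.02
tool_pos: [478.0, -36.3, 166.8]
tcp_rot: [-2.468, -1.943, -0.0]
contact_force: [0.7, 0.4, -2.1]
grip_width: 36.0
finger_force: 40.0
time_s: 7.43
tool_pos: [396.3, 140.5, 166.9]
tcp_rot: [-2.466, -1.945, -0.001]
contact_force: [1.0, 1.4, -2.8]
grip_width: 35.7
finger_force: 40.0
time_s: 7.85
tool_pos: [398.0, 138.2, 167.0]
tcp_rot: [-1.939, -2.472, -0.001]
contact_force: [0.2, 0.7, -2.7]
grip_width: 35.8
finger_force: 40.0
time_s: 8.27
tool_pos: [398.1, 138.1, 167.0]
tcp_rot: [-1.17, -2.915, -0.001]
contact_force: [-0.3, -0.9, -2.0]
grip_width: 35.6
finger_force: 40.0
t 8.27 pos [398.1 138.1 167. ] q [-1.08  0.15  0.74  2.17 -0.13  0.86  0.54] w 35.6 F [-0.3 -0.9 -2. ]
shift [-0.001  0.069  0.05 ] turns [array([ 0.  , -0.  , 19.23]), array([  0.  ,   0.  , -16.77])]
```

```bash
python3 -m inch '[[0,0,-1.3,0,0,0,-0.5],[0,0,-2.6,0,0,0,-0.5],[0,0,-3.9,0,0,0,-0.5],[0,0,-5.2,0,0,0,-0.5],[0,0,-6.5,0,0,0,-0.5]]'
python3 -m inch '[[0,0,-1.3,0,0,0,-0.5],[0,0,-2.6,0,0,0,-0.5],[0,0,-3.9,0,0,0,-0.5],[0,0,-5.2,0,0,0,-0.5],[0,0,-6.5,0,0,0,-0.5]]'
python3 -m inch '[[0,0,-1.3,0,0,0,-0.5],[0,0,-2.6,0,0,0,-0.5],[0,0,-3.77,0,0,0,-0.5],[0,0,-3.77,0,0,0,-0.5]]'
cat > m4.py <<'E'
from h import *; import sys
s=manip.read_state(); p=s["tool_pos"]; zoff=float(sys.argv[1]); yaw=float(sys.argv[2])
print(p.round(1),s["tcp_rot"].round(3),s["qpos"].round(2),s["contact_force"].round(1))
im={n:manip.capture(n) for n in("top","side")}
ms={n:mask(n,"stapler",proj(n,[[p[0]+50*np.cos(yaw),p[1]+50*np.sin(yaw),p[2]-10]])[0][::-1]) for n in im}
q0=[[p[0]+50*np.cos(yaw),p[1]+50*np.sin(yaw),yaw]]
for n,m in ms.items():
    if m is None: print(n,None); continue
    print(n,m.sum(),fit("stapler",{n:m},p[2]-zoff,q0))
x=proj("side",[p])[0].astype(int); a=im["side"][max(x[1]-110,0):x[1]+110,max(x[0]-150,0):x[0]+150]
cv2.imwrite(f"pics/{sys.argv[3]}.png",np.clip(cv2.resize(a,None,fx=2.5,fy=2.5)*1.8,0,255).astype(np.uint8)[...,::-1])
E
python3 m4.py 39.5 0.7 c3; python3 plan.py 400 140 165 0.7
```

```text
time_s: 8.68
tool_pos: [398.0, 138.0, 167.0]
tcp_rot: [-0.308, -3.126, -0.0]
contact_force: [0.0, -0.2, -2.0]
grip_width: 35.5
finger_force: 40.0
time_s: 9.1
tool_pos: [398.1, 138.0, 167.0]
tcp_rot: [-0.579, 3.088, 0.0]
contact_force: [-0.1, 0.5, -2.2]
grip_width: 35.6
finger_force: 40.0
time_s: 9.43
tool_pos: [398.1, 138.0, 167.0]
tcp_rot: [-1.077, 2.951, 0.0]
contact_force: [0.8, 0.4, -2.3]
grip_width: 35.8
finger_force: 40.0
[398.1 138.  167. ] [-1.077  2.951  0.   ] [-0.92  0.13  0.56  2.17 -0.09  0.86  1.96] [ 0.8  0.4 -2.3]
top 109 [(np.float64(0.908), array([440.641, 164.544,   0.844]))]
side 572 [(np.float64(0.644), array([433.434, 169.472,   0.733]))]
t 9.63 pos [398.1 138.2 166.8] q [-0.92  0.14  0.56  2.17 -0.09  0.86  1.95] w 35.5 F [ 0.7  0.4 -1.8]
shift [-0.065  0.006  0.045] turns [array([ 0. ,  0. , 35.9]), array([-0. ,  0. , -0.1])]
```

View pics/c3.png

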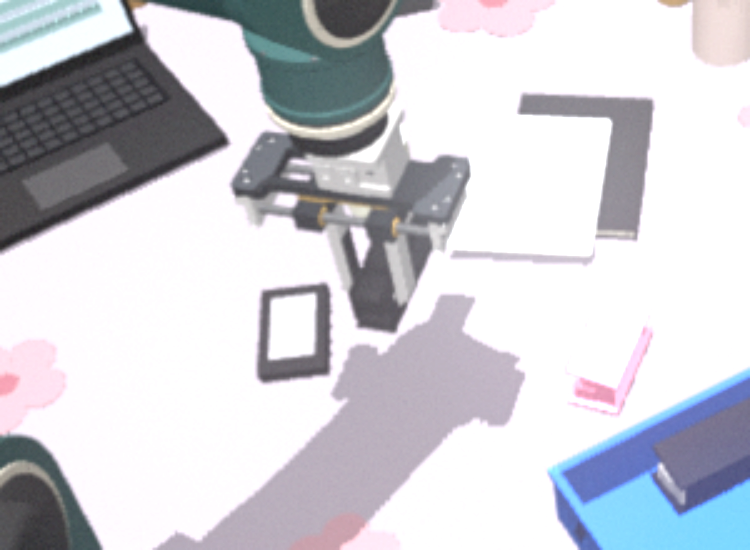

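The side crop shows the stapler in the fingers at about (385,290), its jaw pointing at the report's overhanging corner at about (450,250). The drive at (295,330) is clear. Next I'll lower it and feel for the desk.

```bash
python3 -m inch '[[0,0,0,-0.06,0,0.6,-0.5],[0,0,0,-0.06,0,1.3,-0.5],[0,0,0,-0.06,0,2,-0.5],[0,0,0,-0.06,0,2.6,-0.5],[0,0,0,-0.06,0,3.02,-0.5]]'
python3 -m inch '[[0,0,0,0,0,0,-0.5],[0,0,0,0,0,0,-0.5]]'
python3 -m inch '[[0,0,0,0,0,0.04,-0.5],[0,0,0,0,0,0.04,-0.5]]'
python3 -m inch '[[0,0,0,0,0,0.04,-0.5],[0,0,0,0,0,0.04,-0.5]]'
```

```text
time_s: 10.05
tool_pos: [399.3, 139.4, 44.0]
tcp_rot: [1.066, -2.954, 0.001]
contact_force: [0.2, 0.1, -2.7]
grip_width: 35.5
finger_force: 40.0
time_s: 10.22
tool_pos: [399.9, 139.4, 45.8]
tcp_rot: [1.066, -2.953, 0.001]
contact_force: [-0.2, 1.2, -1.6]
grip_width: 35.5
finger_force: 40.0
time_s: 10.38
tool_pos: [400.6, 140.2, 45.2]
tcp_rot: [-1.068, 2.953, 0.001]
contact_force: [-0.4, -0.0, -1.7]
grip_width: 35.9
finger_force: 40.0
time_s: 10.55
tool_pos: [400.3, 140.1, 43.2]
tcp_rot: [-1.069, 2.953, 0.001]
contact_force: [-0.4, -0.1, -2.4]
grip_width: 35.8
finger_force: 40.0
```

```bash
python3 -m inch '[[0,0,0,0,0,0.03,-0.5],[0,0,0,0,0,0.03,-0.5],[0,0,0,0,0,0.03,-0.5]]'|egrep 'pos|for'
python3 -m inch '[[0,0,0,0,0,0.03,-0.5],[0,0,0,0,0,0.03,-0.5],[0,0,0,0,0,0.03,-0.5]]'|egrep 'pos|for'
python3 -m inch '[[0,0,0,0,0,0.03,-0.5],[0,0,0,0,0,0.03,-0.5],[0,0,0,0,0,0.03,-0.5]]'|egrep 'pos|for'
```

```text
tool_pos: [400.0, 139.8, 41.5]
contact_force: [0.5, -0.2, -2.5]
finger_force: 40.0
tool_pos: [400.0, 139.8, 40.2]
contact_force: [-0.6, 0.0, -1.7]
finger_force: 40.0
tool_pos: [400.2, 139.8, 39.6]
contact_force: [-5.0, -1.2, 20.1]
finger_force: 40.0
```

```bash
python3 -m inch '[[0,0,0,0,0,-0.05,-0.5],[0,0,0,0,0,-0.05,-0.5],[0,0,0,0,0,-0.05,-0.5],[0,0,0,0,0,-0.05,-0.5]]'
python3 plan.py 459.5 195.8 41.2 0.694
```

```text
time_s: 11.63
tool_pos: [400.0, 139.8, 41.0]
tcp_rot: [1.07, -2.954, 0.0]
contact_force: [0.6, 0.7, -3.0]
grip_width: 36.0
finger_force: 40.0
t 11.63 pos [400.  139.8  41. ] q [-0.8   0.4   0.45  2.24 -0.33  0.56  2.17] w 36.0 F [ 0.6  0.7 -3. ]
shift [-2.039  0.123 -0.006] turns [array([  0.  ,  -0.  , -35.99]), array([-0.  , -0.  ,  0.01])]
```

```bash
python3 -m inch '[[0,0,0,-0.1,0.12,0,-0.5],[0,0,0,-0.3,0.12,0,-0.5],[0,0,0,-0.5,0.12,0,-0.5],[0,0,0,-0.7,0.12,0,-0.5],[0,0,0,-0.9,0.12,0,-0.5]]'
python3 -m inch '[[0,0,0,-0.2,0,0,-0.5],[0,0,0,-0.4,0,0,-0.5],[0,0,0,-0.6,0,0,-0.5],[0,0,0,-0.8,0,0,-0.5],[0,0,0,-0.95,0,0,-0.5]]'
python3 -m inch '[[0,0,0,0,0,0,-0.5],[0,0,0,0,0,0,-0.5]]'
python3 plan.py 459.5 195.8 41.2 0.694
```

```text
time_s: 12.05
tool_pos: [425.5, 167.3, 41.0]
tcp_rot: [-1.07, 2.954, -0.0]
contact_force: [0.1, 0.5, -2.0]
grip_width: 36.0
finger_force: 40.0
time_s: 12.47
tool_pos: [454.6, 191.5, 41.0]
tcp_rot: [-1.07, 2.954, -0.0]
contact_force: [0.8, -0.2, -2.5]
grip_width: 35.5
finger_force: 40.0
time_s: 12.63
tool_pos: [453.8, 190.8, 40.9]
tcp_rot: [1.07, -2.954, 0.0]
contact_force: [-0.5, 0.3, -2.4]
grip_width: 35.8
finger_force: 40.0
t 12.63 pos [453.8 190.8  40.9] q [-0.82  0.49  0.44  2.08 -0.35  0.63  2.12] w 35.8 F [-0.5  0.3 -2.4]
shift [-0.189  0.005 -0.007] turns [array([ 1.000e-02, -0.000e+00, -3.599e+01]), array([-0.  , -0.  ,  0.01])]
```

Next comes the last 7.5 mm, then lowering to the desk, releasing and rising to check.

```bash
python3 -m inch '[[0,0,0,-0.1,0,0,-0.5],[0,0,0,-0.19,0,0,-0.5],[0,0,0,-0.19,0,0,-0.5],[0,0,0,-0.19,0,0.02,-0.5],[0,0,0,-0.19,0,0.025,-0.5]]'
python3 -m inch '[[0,0,0,0,0,0,-0.5],[0,0,0,0,0,0,-0.05],[0,0,0,0,0,0,-0.05],[0,0,0,0,0,0,-0.05],[0,0,0,0,0,0,0]]'
python3 -m inch '[[0,0,0,0,0,0,0],[0,0,0,0,0,-0.3,0],[0,0,0,0,0,-0.8,0],[0,0,0,0,0,-1.6,0],[0,0,0,0,0,-2.4,0]]'
python3 -m inch '[[0,0,0,0.9,0,-1,-1],[0,0,0,1.8,0,-1,-1],[0,0,0,2.7,0,-1,-1],[0,0,0,3,0,-1,-1],[0,0,0,3,0,-1,-1]]'
python3 - <<'E'
from h import *
im={n:manip.capture(n) for n in("top","side")}
M["report"].append(box(25,240,-177,-25,0,14))
for n in im:
    m=mask(n,"stapler",proj(n,[[498,228,30]])[0][::-1])
    print(n,"stapler",None if m is None else (m.sum(),fit("stapler",{n:m},0,[[498,228,.69]])))
    m=mask(n,"report"); print(n,"report",None if m is None else (m.sum(),fit("report",{n:m},0,[[548,269,.82]])))
o=np.hstack([cv2.resize(im["side"][110:260,170:350],(420,350)),cv2.resize(im["top"][180:340,130:310],(380,350))])
cv2.imwrite("pics/c4.png",np.clip(o*1.6,0,255).astype(np.uint8)[...,::-1])
E
```

```text
time_s: 13.05
tool_pos: [459.5, 195.6, 39.9]
tcp_rot: [1.07, -2.954, 0.0]
contact_force: [-0.5, 0.8, -2.3]
grip_width: 36.0
finger_force: 40.0
time_s: 13.47
tool_pos: [459.7, 195.7, 40.2]
tcp_rot: [-1.07, 2.954, -0.0]
contact_force: [0.2, 0.0, -0.7]
grip_width: 46.9
finger_force: 0.0
time_s: 13.88
tool_pos: [459.2, 195.1, 137.6]
tcp_rot: [1.068, -2.953, 0.001]
contact_force: [0.6, 1.0, 0.6]
grip_width: 46.9
finger_force: 0.0
time_s: 14.3
tool_pos: [365.5, 117.4, 176.9]
tcp_rot: [-1.067, 2.954, 0.004]
contact_force: [-1.1, -0.2, 0.2]
grip_width: 17.4
finger_force: 0.0
top stapler (np.int64(783), [(np.float64(0.205), array([499.551, 230.153,   0.696]))])
top report (np.int64(6027), [(np.float64(0.045), array([547.963, 270.399,   0.819]))])
side stapler (np.int64(980), [(np.float64(0.203), array([494.476, 225.975,   0.715]))])
side report (np.int64(4241), [(np.float64(0.053), array([548.922, 268.702,   0.82 ]))])
```

View pics/c4.png

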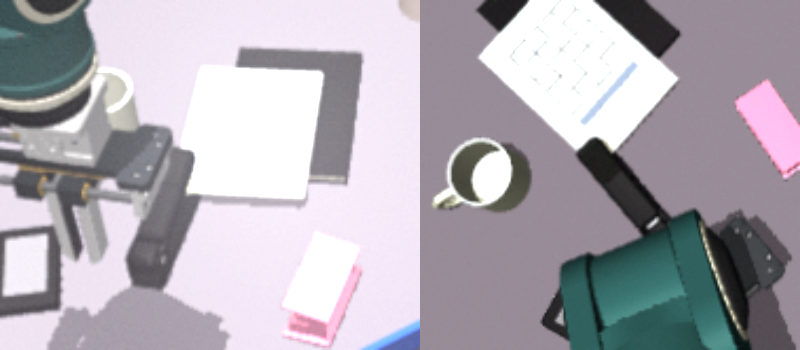

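The crop shows the stapler's head over the report's corner, at about (600,150) in the right half. The mug and drive are untouched. Its tail is hidden by the arm, so I'll step aside once for a clean measurement before pressing.

```bash
python3 -m inch '[[0,0,0,0,-1,0,-1],[0,0,0,0,-2,0,-1],[0,0,0,0,-3,0,-1],[0,0,0,0,-4,0,-1],[0,0,0,0,-4,0,-1]]'
cat > m5.py <<'E'
from h import *
im={n:manip.capture(n) for n in("top","side")}
M["report"].append(box(25,240,-177,-25,0,14))
a={}
for n in im:
    m=mask(n,"stapler",proj(n,[[498,228,30]])[0][::-1]); a[n]=m
    print(n,"stapler",None if m is None else (m.sum(),fit("stapler",{n:m},0,[[498,228,.69]])))
    for t,q in(("mug",[521,394,.45]),("drive",[350,274,1.042])): print(n,t,fit(t,{n:mask(n,t)},0,[q]))
E
python3 m5.py; python3 plan.py 548 269.5 110 0.694
```

```text
time_s: 15.02
tool_pos: [473.5, -9.8, 176.1]
tcp_rot: [-1.061, 2.957, -0.007]
contact_force: [-0.3, -0.5, -0.8]
grip_width: 0.5
finger_force: 0.0
top stapler (np.int64(853), [(np.float64(0.119), array([495.284, 226.087,   0.716]))])
top mug [(np.float64(0.078), array([5.2167e+02, 3.9659e+02, 4.7300e-01]))]
top drive [(np.float64(0.053), array([350.871, 273.666,   1.042]))]
side stapler (np.int64(746), [(np.float64(0.415), array([491.749, 222.257,   0.688]))])
side mug [(np.float64(0.045), array([5.20102e+02, 3.93530e+02, 4.49000e-01]))]
side drive [(np.float64(0.062), array([350.77 , 275.472,   1.059]))]
t 15.42 pos [469.6  -3.  176.2] q [-0.69  0.24  0.72  2.06 -0.2   0.91  2.41] w 0.4 F [-0.3  0.   0.4]
shift [-5.873  3.969  1.658] turns [array([-1.000e-02,  1.000e-02, -3.597e+01]), array([0.  , 0.  , 0.03])]
```

Run:
```python
from h import *
im=manip.capture("top"); K=8
a=cv2.resize(im[222:300,196:290],None,fx=K,fy=K,interpolation=cv2.INTER_CUBIC); a=np.clip(a*2.2,0,255).astype(np.uint8)[...,::-1].copy()
def dr(X,c):
    h=cv2.convexHull(((proj("top",X)-[196,222]+.5)*K).astype(np.float32)).astype(np.int32); cv2.polylines(a,[h],1,c,1)
for X in M["stapler"]: dr(place(X,[498.3,227.8,.694],0),(0,255,0)); 
for X in M["stapler"]: dr(place(X,[495.3,226.1,.716],0),(0,0,255))
for X in M["report"]: dr(place(X,[548,270,.818],0),(255,0,0))
cv2.imwrite("pics/c5.png",a)
```

```text
(no output)
```

View pics/c5.png

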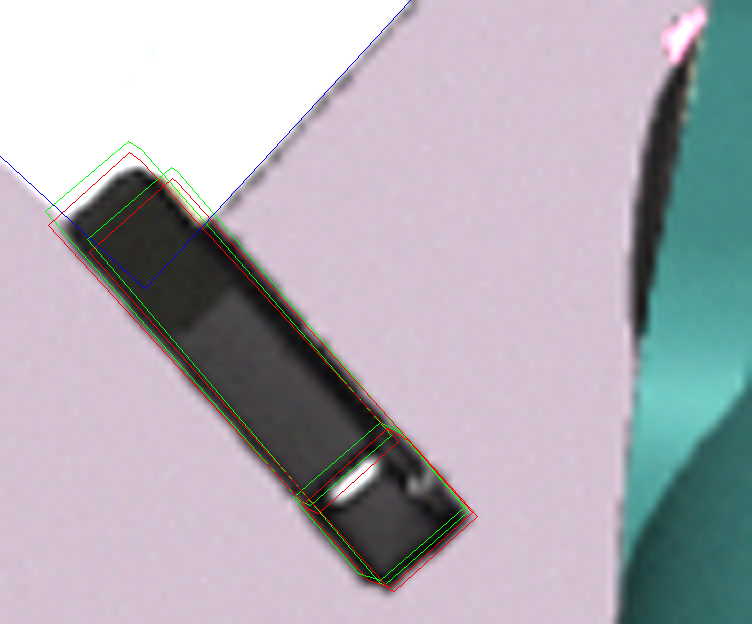

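The outlines show the stapler on the desk within about 1–2 mm of the planned pose. The tail corner is at (468,515), matching the green outline, and the report's white edges lie on the blue one. I'll press over the jaw now.

```bash
python3 -m inch '[[0,0,0,-0.8,0.5,0,-1],[0,0,0,-1.6,1.1,0,-1],[0,0,0,-2.4,1.6,0,-1],[0,0,0,-3.2,2.2,0,-1],[0,0,0,-4,2.7,0,-1]]' >/dev/null
python3 -m inch '[[0,0,0,-0.8,0.5,0,-1],[0,0,0,-1.5,1,0,-1],[0,0,0,-1.87,1.27,0,-1],[0,0,0,-1.87,1.27,0,-1],[0,0,0,-1.87,1.27,0,-1]]'
python3 plan.py 548 269.4 88 0.694
```

```text
time_s: 16.3
tool_pos: [548.1, 269.5, 175.7]
tcp_rot: [1.073, -2.952, 0.001]
contact_force: [-0.0, -0.6, -0.1]
grip_width: 0.3
finger_force: 0.0
t 16.3 pos [548.1 269.5 175.7] q [-0.94  0.5   0.59  1.71 -0.31  1.03  2.02] w 0.3 F [-0.  -0.6 -0.1]
shift [2.000e-03 1.000e-03 2.193e+00] turns [array([ 1.000e-02, -0.000e+00, -3.597e+01]), array([-0.  , -0.01,  0.03])]
```

```bash
python3 -m inch '[[0,0,0,0,0,0.6,-1],[0,0,0,0,0,1.2,-1],[0,0,0,0,0,1.7,-1],[0,0,0,0,0,2.05,-1],[0,0,0,0,0,2.19,-1]]'|egrep 'pos|for'
python3 -m inch '[[0,0,0,0,0,0.1,-1],[0,0,0,0,0,0.1,-1],[0,0,0,0,0,0.1,-1]]'|egrep 'pos|for'
python3 -m inch '[[0,0,0,0,0,0.1,-1],[0,0,0,0,0,0.1,-1],[0,0,0,0,0,0.1,-1]]'|egrep 'pos|for'
python3 -m inch '[[0,0,0,0,0,0.1,-1],[0,0,0,0,0,0.1,-1],[0,0,0,0,0,0.1,-1]]'|egrep 'pos|for'
```

```text
tool_pos: [547.8, 267.3, 86.9]
contact_force: [-0.4, 0.1, -0.6]
finger_force: 0.0
tool_pos: [549.0, 268.2, 85.4]
contact_force: [-0.8, -0.6, 1.3]
finger_force: 0.6
tool_pos: [549.1, 268.6, 81.0]
contact_force: [1.1, 1.3, 2.4]
finger_force: 1.2
tool_pos: [548.7, 268.4, 76.4]
contact_force: [0.8, 1.2, 2.2]
finger_force: 1.4
```

```bash
python3 -m inch '[[0,0,0,0,0,0.08,-1],[0,0,0,0,0,0.08,-1],[0,0,0,0,0,0.08,-1]]'|egrep 'pos|for'
python3 -m inch '[[0,0,0,0,0,0.04,-1],[0,0,0,0,0,0.04,-1],[0,0,0,0,0,0.04,-1]]'|egrep 'pos|for'
python3 -m inch '[[0,0,0,0,0,0.02,-1],[0,0,0,0,0,0.02,-1],[0,0,0,0,0,0.02,-1]]'|egrep 'pos|for'
```

```text
tool_pos: [548.5, 268.3, 73.1]
contact_force: [0.2, 2.0, 4.2]
finger_force: 1.7
tool_pos: [548.9, 268.5, 72.2]
contact_force: [-0.8, 0.9, 12.0]
finger_force: 6.0
tool_pos: [549.3, 268.7, 71.8]
contact_force: [-0.7, 1.4, 15.1]
finger_force: 7.8
```

```bash
python3 -m inch '[[0,0,0,0,0,0.008,-1],[0,0,0,0,0,0.008,-1],[0,0,0,0,0,0.008,-1],[0,0,0,0,0,0.008,-1],[0,0,0,0,0,0.008,-1]]'|egrep 'pos|for'
python3 -m inch '[[0,0,0,0,0,0,-1],[0,0,0,0,0,0,-1],[0,0,0,0,0,0,-1],[0,0,0,0,0,0,-1],[0,0,0,0,0,0,-1]]'|egrep 'pos|for'
python3 -m inch '[[0,0,0,0,0,-0.3,-1],[0,0,0,0,0,-0.7,-1],[0,0,0,0,0,-1.2,-1],[0,0,0,0,0,-1.7,-1],[0,0,0,0,0,-2,-1]]'|egrep 'pos|for'
python3 plan.py 459.6 195.7 140 0.694
```

```text
tool_pos: [549.4, 268.8, 71.6]
contact_force: [-1.2, 1.1, 16.4]
finger_force: 8.4
tool_pos: [549.4, 268.8, 71.6]
contact_force: [-0.8, 1.8, 17.1]
finger_force: 8.4
tool_pos: [548.7, 268.1, 152.3]
contact_force: [0.6, 0.0, 1.0]
finger_force: 0.0
t 19.47 pos [548.7 268.1 152.3] q [-0.93  0.52  0.58  1.73 -0.33  0.98  2.04] w 0.8 F [0.6 0.  1. ]
shift [2.871 0.035 0.307] turns [array([-1.000e-02, -0.000e+00, -3.599e+01]), array([-0.  ,  0.01,  0.01])]
```

```bash
python3 -m inch '[[0,0,0,0.9,0.03,0,0.25],[0,0,0,1.8,0.03,0,0.25],[0,0,0,2.6,0.035,0,0.25],[0,0,0,2.87,0.035,0,0.25],[0,0,0,2.87,0.035,0,0.25]]'|egrep 'pos|for'
python3 -m inch '[[0,0,0,0,0,0,0.25],[0,0,0,0,0,0,0.25]]'
python3 plan.py 459.6 195.7 40 0.694
```

```text
tool_pos: [457.6, 194.5, 150.6]
contact_force: [0.9, -0.5, -0.4]
finger_force: 0.0
time_s: 20.05
tool_pos: [460.2, 196.7, 150.6]
tcp_rot: [-1.07, 2.953, -0.0]
contact_force: [0.3, -1.1, -1.1]
grip_width: 43.8
finger_force: 0.0
t 20.05 pos [460.2 196.7 150.6] q [-0.99  0.33  0.62  2.01 -0.25  0.88  2.04] w 43.8 F [ 0.3 -1.1 -1.1]
shift [ 0.029 -0.007  2.766] turns [array([-1.000e-02, -1.000e-02, -3.598e+01]), array([-0.  ,  0.01,  0.02])]
```

```bash
python3 -m inch '[[0,0,0,0.01,0,0,0.25],[0,0,0,0.01,0,0.7,0.25],[0,0,0,0.01,0,1.4,0.25],[0,0,0,0.01,0,2,0.25],[0,0,0,0.01,0,2.5,0.25]]'
python3 -m inch '[[0,0,0,0,0,0,0.25],[0,0,0,0,0,0.25,0.25],[0,0,0,0,0,0.25,0.25],[0,0,0,0,0,0.25,0.25]]'
python3 plan.py 459.6 195.7 40 0.694
```

```text
time_s: 20.47
tool_pos: [459.2, 195.7, 48.5]
tcp_rot: [1.07, -2.953, 0.001]
contact_force: [0.3, 0.5, 0.4]
grip_width: 58.6
finger_force: 0.0
time_s: 20.8
tool_pos: [459.7, 195.8, 41.0]
tcp_rot: [-1.069, 2.953, -0.0]
contact_force: [-0.0, 0.2, -0.7]
grip_width: 58.7
finger_force: 0.0
t 20.8 pos [459.7 195.8  41. ] q [-0.89  0.52  0.51  2.07 -0.41  0.65  2.17] w 58.7 F [-0.   0.2 -0.7]
shift [ 0.003 -0.001  0.026] turns [array([-1.000e-02, -0.000e+00, -3.599e+01]), array([-0.  ,  0.01,  0.01])]
```

```bash
python3 -m inch '[[0,0,0,0,0,0,-0.5],[0,0,0,0,0,0,-0.5],[0,0,0,0,0,0,-0.5],[0,0,0,0,0,0,-0.5],[0,0,0,0,0,0,-0.5]]' 40
python3 -m inch '[[0,0,0,0,0,-0.025,-0.5],[0,0,0,0,0,-0.025,-0.5],[0,0,0,0,0,-0.025,-0.5]]'|egrep 'pos|for'
python3 -m inch '[[0,0,0,0.1,0,0,-0.5],[0,0,0,0.3,0,0,-0.5],[0,0,0,0.5,0,0,-0.5],[0,0,0,0.7,0,0,-0.5],[0,0,0,0.9,0,0,-0.5]]'|egrep 'pos|for'
python3 -m inch '[[0,0,0,0.2,0,0,-0.5],[0,0,0,0.5,0,0,-0.5],[0,0,0,0.8,0,0,-0.5],[0,0,0,1.1,0,0,-0.5],[0,0,0,1.2,0,0,-0.5]]'|egrep 'pos|for'
python3 -m inch '[[0,0,0,0,0,0,-0.5],[0,0,0,0,0,0.02,-0.5],[0,0,0,0,0,0.025,-0.5],[0,0,0,0,0,0.025,-0.5]]'
python3 plan.py 459.6 195.7 40 0.694
```

```text
time_s: 21.22
tool_pos: [459.4, 195.9, 41.0]
tcp_rot: [-1.07, 2.953, 0.0]
contact_force: [-2.5, -0.0, 7.0]
grip_width: 35.6
finger_force: 40.0
tool_pos: [459.1, 195.6, 41.5]
contact_force: [0.2, 0.3, -3.1]
finger_force: 40.0
tool_pos: [430.6, 171.8, 41.5]
contact_force: [-0.8, -0.0, -2.7]
finger_force: 40.0
tool_pos: [393.1, 140.6, 41.5]
contact_force: [0.7, -0.2, -1.4]
finger_force: 40.0
time_s: 22.63
tool_pos: [395.1, 142.2, 40.9]
tcp_rot: [-1.07, 2.954, 0.001]
contact_force: [-7.4, -2.8, 21.7]
grip_width: 35.5
finger_force: 40.0
t 22.63 pos [395.1 142.2  40.9] q [-0.88  0.41  0.54  2.25 -0.39  0.56  2.22] w 35.5 F [-7.4 -2.8 21.7]
shift [-2.096 -0.005  0.024] turns [array([-0.000e+00,  1.000e-02, -3.599e+01]), array([0.  , 0.  , 0.01])]
```

```bash
python3 -m inch '[[0,0,0,0,0,-0.01,-0.5],[0,0,0,0,0,-0.01,-0.05],[0,0,0,0,0,-0.01,0],[0,0,0,0,0,-0.01,0.05],[0,0,0,0,0,-0.01,0.05]]'|egrep 'pos|for|wid'
python3 -m inch '[[0,0,0,0,0,-0.1,0.05],[0,0,0,0,0,-0.5,0.05],[0,0,0,0,0,-1.2,0.05],[0,0,0,0,0,-2,0.05],[0,0,0,0,0,-3,0.05]]'|egrep 'pos|for'
python3 -m inch '[[0,0,0,0,-1,-0.5,0],[0,0,0,0,-2,-0.5,0],[0,0,0,0,-3,-0.5,0],[0,0,0,0,-4,-0.5,0],[0,0,0,0,-5,-0.5,0]]'|egrep 'pos|for'
python3 -m inch '[[0,0,0,0,0,0,0],[0,0,0,0,0,0,0]]'
python3 - <<'E'
from h import *
im={n:manip.capture(n) for n in("top","side")}
M["report"].append(box(25,240,-177,-25,0,14))
for n in im:
    for t,q in(("report",[548,269,.818]),("mug",[521,394,.45]),("drive",[350,274,1.042]),("stapler",[434,174,.694])):
        m=mask(n,t,proj(n,[[434,174,30]])[0][::-1] if t=="stapler" else None); print(n,t,m is not None and fit(t,{n:m},0,[q]))
o=np.hstack([cv2.resize(im["side"][110:290,120:330],(420,360)),cv2.resize(im["top"][180:360,130:310],(360,360))])
cv2.imwrite("pics/c6.png",np.clip(o*1.6,0,255).astype(np.uint8)[...,::-1])
E
```

```text
tool_pos: [394.9, 142.0, 40.9]
contact_force: [0.4, -1.4, -0.3]
grip_width: 49.4
finger_force: 0.0
tool_pos: [393.9, 140.9, 161.5]
contact_force: [0.1, 0.6, 0.6]
finger_force: 0.0
tool_pos: [523.8, -13.2, 181.4]
contact_force: [0.6, 1.4, 1.5]
finger_force: 0.0
time_s: 24.05
tool_pos: [523.2, -14.2, 180.9]
tcp_rot: [1.063, -2.955, 0.002]
contact_force: [0.1, 0.9, -0.5]
grip_width: 46.8
finger_force: 0.0
top report [(np.float64(0.021), array([547.975, 270.371,   0.815]))]
top mug [(np.float64(0.055), array([5.21536e+02, 3.94032e+02, 4.61000e-01]))]
top drive [(np.float64(0.052), array([350.905, 274.934,   1.044]))]
top stapler [(np.float64(0.316), array([434.164, 176.243,   0.695]))]
side report [(np.float64(0.838), array([545.233, 272.798,   0.834]))]
side mug [(np.float64(0.088), array([5.19556e+02, 3.93505e+02, 3.89000e-01]))]
side drive [(np.float64(0.057), array([350.637, 273.946,   1.057]))]
side stapler [(np.float64(0.069), array([431.035, 172.515,   0.693]))]
```

View pics/c6.png

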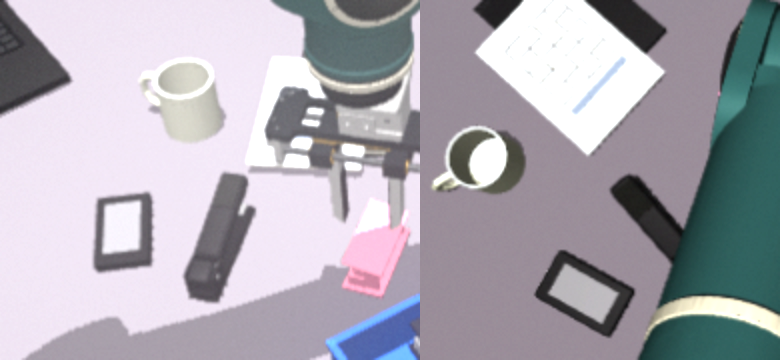

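The stapler stands at about (220,240) in the left half, jaw open and clear of the report. The report, mug and drive have not moved, and the gripper is free, so I'll hand in.

```bash
python3 -c "
from bench import manip
print(manip.job_done())"
```

```text
the job is handed in; nothing more can be done
None
```

I stapled the report at its overhanging corner, pressing with about 17 N and aiming 15 mm in from both edges (position good to about 2 mm). The stapler now stands open on the desk, clear of the report; the report, mug and drive have not moved, and I handed the job in at about 24 s.

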